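Slide a glass plate out over the bed edge and lay it on the drying stand

TASK

The glass plate lies trapped under the spring bar of the casting bed. Press on it from above, lightly enough not to crack it, and drag it straight out until about 35 mm hangs over the bed's open edge, still lying flat; then pick it up there, lift it clear and lay it gently, not dropped, flat across both walls of the drying stand, centred and squared up with the stand's long way, and let go. Leave the other things on the bench where they are.

Things in the scene. Friction and masses are not known exactly. Their poses are not given: they have to be found in the camera images.
- plate_c (a point): glass plate, 100 long (its x) by 60 wide (its y) by 3.5 thick, about 50 g; the point is its centre. Upper face ground rough (pale, friction 0.9) from its -x (front) end to x = +15, the rest polished. Starts flat in the bed, front end 5 to 11 mm short of the open edge. Cracks if pressed on the bed with over 24 N in all, about 6 N of it from the bar: press with 8 to 14 N.
- slab: casting bed, a fixed dark grey block 130 (its x) by 92 (its y), origin at the centre of its underside, z up. Smooth top face at 60 high (friction of glass on it about 0.25). Side rails 14 wide, 7 high leave a channel 64 wide; a back stop 16 wide, 7 high closes the +x end; the -x end is the open edge, 65 from the origin. No room to push the plate from behind or pinch its sides inside it.
- bar (a point): middle of the steel hold-down bar, 8 diameter, lying across the bed's channel (along its y) at x = +22 of the bed, between two posts (14 by 9, at y = +-38.5, tops 85 above the table). It springs down on the back of the plate with about 6 N; the plate can be dragged from under it and is clear of it after some 25 mm.
- bed_edge (a point): middle of the bed's open edge, on the top face, 60 above the table; axes as the bed's: the plate leaves along -x.
- stand: drying stand, fixed: steel foot 130 (its x) by 90 (its y) by 8 high carrying two upright white walls with black tops, each 8 thick and 44 long (along y), at x = -25 and +25, tops at 55 above the table. Narrower than the plate, so that the plate lies across both walls with its long sides sticking out 8 mm on each side. Origin at the centre of its underside.
- stand_top (a point): centre of the stand's bearing plane, midway between the two walls, 55 above the table; axes as the stand's.
- beaker: loose empty glass beaker, 70 across, 90 high; origin at the centre of its underside; a bystander
- flask: loose conical glass flask, 84 across, 122 high; origin at the centre of its underside; a bystander
- bottle: loose brown bottle with a paper band, 66 across, 160 high; origin at the centre of its underside; a bystander
- vial: loose small capped vial, 24 across, 45 high, between bed and stand; origin at the centre of its underside; a bystander
- dish: loose shallow round lidded dish, 64 across, 15 high, between the robot and the bed and stand; origin at the centre of its underside; a bystander
- syringe: loose empty syringe without needle lying on the table, about 140 long, 42 across its flange; origin under the middle of its barrel; a bystander
- jar: loose white jar, 56 across, 70 high; origin at the centre of its underside; a bystander
Things that resemble listed ones, but are neither listed nor needed, are in the scene too. There is more than one size of the part that bears plate_c; the job needs the largest.

How it is judged:
On the way, in this order (a step that is already met when the one before it is completed fails the run):
1. the plate has been slid until 25 to 46 mm of it overhangs the bed's open edge, lying flat on the bed (x of plate_c in the frame of slab between -0.061 and -0.04 m and y of plate_c in the frame of slab between -0.012 and 0.012 m and z of plate_c in the frame of slab between 0.055 and 0.0645 m and angle between plate_c's own z axis and vertical below 0.05 rad and contact force between plate and slab above 0.1 N), for 0.2 s.
2. the plate is lifted clear of the bed in the gripper (height (world z) of plate_c above 0.09 m and contact force between the fingers and plate above 0.5 N and contact force between plate and slab below 0.05 N), for 0.2 s.
At the end, for the whole second after the job is handed in: The plate lies flat and at rest across both walls of the drying stand, its centre within 12 mm of the stand's centre and its length within 0.17 rad of the stand's x axis (either way round), released (horizontal distance between plate_c and stand_top below 0.012 m and z of plate_c in the frame of stand_top between -0.002 and 0.005 m and angle between plate_c's own z axis and vertical below 0.05 rad and angle between the x axis of plate_c and the x axis of stand, either way round below 0.17 rad and contact force between plate and stand above 0.1 N and linear speed of plate below 0.02 m/s and angular speed of plate below 0.1 rad/s); the robot touches nothing.
It fails at once if the plate is pressed onto the bed with more than 24 N in all, the spring bar included (it cracks) (contact force between plate and slab_c0 above 24 N).
It fails at once if the plate is pressed onto the stand with more than 16 N (contact force between plate and stand above 16 N).
It fails at once if the plate tips by more than 0.4 rad (angle between plate_c's own z axis and vertical above 0.4 rad).
It fails at once if the plate is dropped: it moves faster than 0.35 m/s with the fingers off it (linear speed of plate above 0.35 m/s and contact force between the fingers and plate below 0.02 N).
It fails at once if one of the bystanders is moved by more than 30 mm (distance of any of beaker, flask, bottle, vial, dish, syringe, jar from where it was at the start of the episode above 0.03 m).
It also fails if it takes over 67 s, if anything falls off the work surface, if the arm or the gripper's body presses on something with over 40 N, if the wrist force passes 120 N, or if a joint passes its speed limit or range.

ROBOT

A 6-joint arm with a two-finger parallel gripper is mounted at the origin on the work surface. World frame = base frame: x ahead of the robot, y to its left, z up, the work surface at z = 0. Lengths are in m, angles in rad, forces in N, time in s.
With the tool pointing down it reaches from about 0.35 to 0.775 m from the base axis. Payload 7.3 kg.
Tool frame: the origin (TCP) lies midway between the tips of the shut fingers; the grasp point (between the pads) lies 19 mm behind it; x points along the fingers, z is the direction in which the jaws open and shut, and the axes are right-handed (so a half turn about x gives the same grasp; the last joint's range is limited). The gripper opens to 92 mm and grips with 3 to 60 N. Pads are 19 mm wide; open, the fingers measure 130 mm over their backs; the gripper's body (75 mm by 190 mm) begins 47 mm behind the grasp point.
Start: joints at [1.124, 0.342, 1.524, -0, 1.275, -0.146], TCP at [0.156, 0.501, 0.227] pointing down, gripper open.
Joint ranges: [-2.53, 2.53], [-0.77, 2.02], [0.04, 2.7], [-1, 4.14], [0.28, 2.66], [-3.11, 3.11]. Speed limits (rad/s): [2.57, 2.57, 3.14, 3.14, 3.14, 3.14].

INTERFACE

Orientations are given as [roll, pitch, yaw] about the fixed x, y, z axes, in that order (R = Rz(yaw) Ry(pitch) Rx(roll)).
In Python, from cell import observe, cams, robot gives the robot as it stands.
- The arm moves only by the tool jog_arm, never from a script. Its argument "plan" is one flat list of numbers, 7 for each row, row after row: the turn, a rotation vector about the tool's x, y, z in degrees, then the shift along the tool's x, y, z in cm, then the opening, from -1 (shut) to 1 (fully open). In form: [ax, ay, az, x, y, z, jaw, ax, ay, az, x, y, z, jaw, ...]. A call has 1 to 10 rows; each row is the pose to reach, as a shift and turn from the pose commanded when the call began, along the tool's axes at that moment; what a row does not reach only later rows make up. A row lasts 1/10 s, in which the tool goes at most 50 mm and 8.59 degrees, less where a joint would pass 70% of its speed; a pose out of reach is approached as far as the arm can. A call with a gripper value outside its range is refused whole. The fingers move at their own pace and stop on an object; "newtons" is the grip in N (left out, the last holds). Time passes only in rows, so rows that repeat a pose let the fingers close. It gives the time, the measured TCP pose, the force and the opening at its end, in the units of the state.
- observe(): the state, without advancing time (a new reading comes with each control period).
- cams.read_camera(name): name is "scene" or "top" or "wrist"; returns a dict with "image" (384x512x3 uint8, red, green, blue), "fov_y" (degrees; the focal length in pixels is half the picture's height over the tangent of half this angle, whatever the lens; pixels are square), "cx", "cy" (the principal point, pixels), "T" (4x4, takes a point from camera to world coordinates). Camera axes: x right, y down, z forward; pixel columns grow to the right and rows downward; lengths in m; the calibration is good to about 2 mm. A picture is of the moment at which its call begins. There is no depth.
- robot.hand_in(): hands the job in, once; it reports no verdict.
The state is a dict: "time": time; "qpos": joint angles; "qvel": joint speeds; "joint_efforts": joint torques, N m; "tool_pos": TCP position; "tool_rot": TCP orientation; "contact_force": force on the tool from outside, world axes, zero at the start; "torque": the same for the moment, N m; "opening": finger opening in m.
Only numpy, scipy, OpenCV 4.12 (cv2) and the standard library are available. Lean on these libraries where they do the work, as an engineer would, in place of code of your own. Each camera call takes 0.05 s, during which the arm holds its last target.

## Working session

There is one attempt and no reset: what is moved stays moved. The work goes in short steps, Python scripts to look and compute and a tool call to move; the robot and the scene stay as the last step left them, time stands still between calls to the robot, and variables do not carry over. Pictures are saved under pics/ and viewed, and the job is handed in when it is done.

Besides the shell and the picture viewer there is one more tool, called after "Call:" by a JSON object that holds its "method" and its "body". jog_arm: Moves the arm, as the interface text tells. Its arguments: {"type":"object","properties":{"plan":{"type":"array"},"newtons":{"type":"number"}},"required":["plan"]}

```bash
ls; mkdir -p pics; python3 - <<'E'
from cell import observe,cams,robot
import cv2,numpy as np
s=observe();print({k:np.round(v,3).tolist() for k,v in s.items()})
for n in ["scene","top","wrist"]:
    c=cams.read_camera(n);cv2.imwrite(f"pics/{n}0.png",c["image"][:,:,::-1]);print(n,c["fov_y"],c["cx"],c["cy"],np.round(c["T"],3).tolist())
E
```

```text
pics
{'time': 0.0, 'qpos': [1.124, 0.343, 1.525, 0.0, 1.275, -0.146], 'qvel': [0.002, 0.0, 0.001, 0.001, 0.0, -0.001], 'joint_efforts': [-0.003, -43.122, -24.423, 0.072, 0.056, -0.0], 'tool_pos': [0.155, 0.501, 0.226], 'tool_rot': [2.989, 1.569, -2.024], 'contact_force': [-0.701, 0.062, -0.174], 'torque': [-0.038, -0.03, -0.038], 'opening': 0.092}
scene 54.87457979033123 257.24875475665647 188.97716786568745 [[0.267, 0.716, -0.646, 1.143], [0.964, -0.207, 0.168, -0.16], [-0.013, -0.667, -0.745, 0.725], [0.0, 0.0, 0.0, 1.0]]
top 42.227016591780355 250.73518286203714 183.00596047879367 [[0.135, -0.968, 0.211, 0.288], [-0.991, -0.133, 0.024, -0.014], [0.005, -0.212, -0.977, 1.472], [0.0, 0.0, 0.0, 1.0]]
wrist 58.465961159627824 252.84243751372364 194.58048803816115 [[0.296, 0.918, 0.264, 0.084], [0.955, -0.284, -0.083, 0.524], [-0.001, 0.276, -0.961, 0.385], [0.0, 0.0, 0.0, 1.0]]
```

View pics/scene0.png

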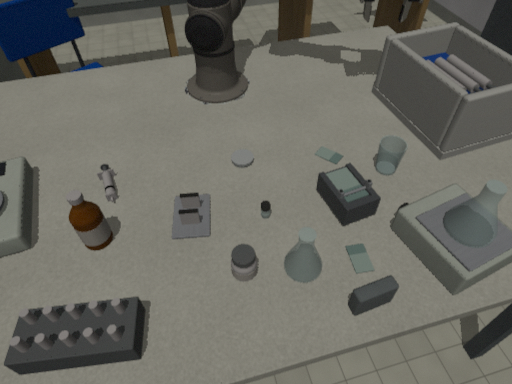

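View pics/top0.png

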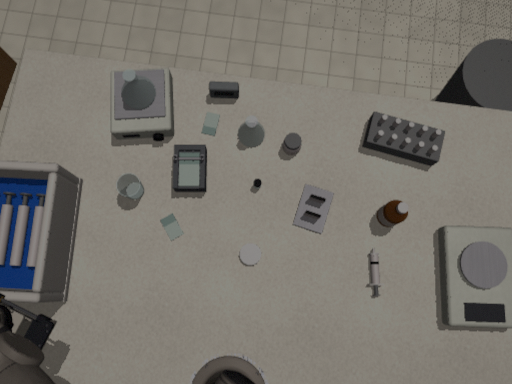

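View pics/wrist0.png

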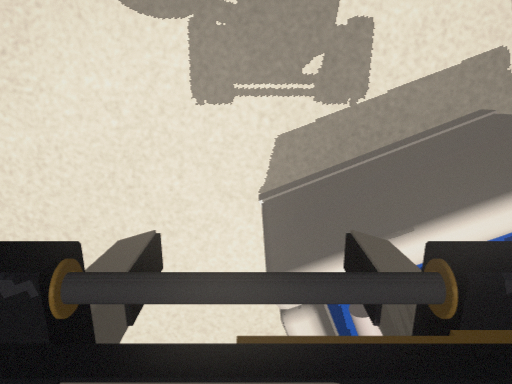

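```bash
cat > h.py <<'E'
import numpy as np,cv2
def ray(c,u,v):
    f=192/np.tan(np.radians(c["fov_y"]/2));T=np.array(c["T"])
    d=T[:3,:3]@np.array([(u-c["cx"])/f,(v-c["cy"])/f,1.]);return T[:3,3],d
def onz(c,u,v,z):
    o,d=ray(c,u,v);return o+d*(z-o[2])/d[2]
def proj(c,p):
    f=192/np.tan(np.radians(c["fov_y"]/2));T=np.array(c["T"])
    q=T[:3,:3].T@(np.array(p)-T[:3,3]);return q[0]/q[2]*f+c["cx"],q[1]/q[2]*f+c["cy"]
E
python3 - <<'E'
import cv2,numpy as np
a=cv2.imread("pics/top0.png");s=cv2.imread("pics/scene0.png")
z=lambda i,x,y,w,h:cv2.resize(i[y:y+h,x:x+w],(400,300),interpolation=cv2.INTER_CUBIC)
o=np.vstack([np.hstack([z(a,150,130,80,60),z(a,274,178,80,60)]),np.hstack([z(s,300,150,100,75),z(s,150,175,100,75)])])
cv2.imwrite("pics/crop0.png",o)
E
```

```text
(no output)
```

View pics/crop0.png

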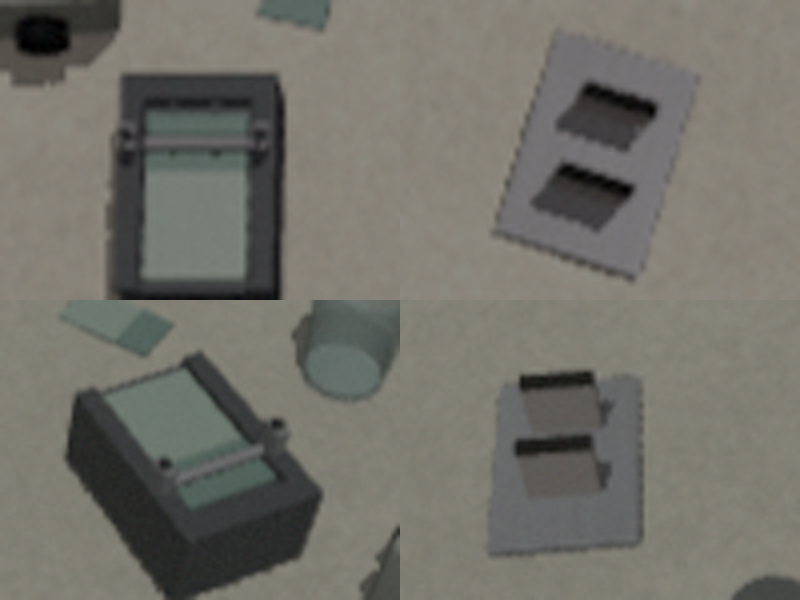

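```bash
python3 - <<'E'
from cell import cams
from h import *
c=cams.read_camera("top");s=cams.read_camera("scene")
def t(x,y,z,ox=150,oy=130): return np.round(onz(c,ox+(x-2)/5,oy+(y-2)/5,z),4)
print("plate",[t(*p,.0635) for p in [(147,108),(250,108),(247,280),(140,280)]])
print("bed top",[t(*p,.067) for p in [(122,75),(278,75),(275,295),(113,292)]])
f=[t(*p,.008,194,178) for p in [(560,30),(698,75),(637,280),(495,235)]]
print("foot",f,np.mean(f,0))
w=[t(*p,.055,194,178) for p in [(620,98),(597,180)]];print("walls",w,np.mean(w,0))
# scene
q=lambda x,y,z:np.round(onz(s,150+(x-402)/4,175+(y-302)/4,z),4)
print("scene walls",[q(*p,.055) for p in [(557,382),(553,447)]],"foot",[q(*p,.008) for p in [(500,383),(640,377),(640,545),(490,553)]])
q=lambda x,y,z:np.round(onz(s,300+(x-2)/4,150+(y-302)/4,z),4)
print("scene bed top",[q(*p,.067) for p in [(88,393),(197,355),(320,492),(190,540)]])
for n,p in dict(dish=(250,255),vial=(257,183)).items(): print(n,onz(c,*p,.02))
E
```

```text
plate [array([0.6576, 0.2414, 0.0635]), array([0.6658, 0.1815, 0.0635]), array([0.5636, 0.1671, 0.0635]), array([0.5552, 0.2284, 0.0635])]
bed top [array([0.6746, 0.2587, 0.067 ]), array([0.687 , 0.1679, 0.067 ]), array([0.5563, 0.1493, 0.067 ]), array([0.5454, 0.2421, 0.067 ])]
foot [array([ 0.624 , -0.1429,  0.008 ]), array([ 0.6078, -0.2282,  0.008 ]), array([ 0.4802, -0.2048,  0.008 ]), array([ 0.4954, -0.1186,  0.008 ])] [ 0.55185  -0.173625  0.008   ]
walls [array([ 0.5779, -0.1778,  0.055 ]), array([ 0.5283, -0.1698,  0.055 ])] [ 0.5531 -0.1738  0.055 ]
scene walls [array([ 0.535 , -0.1725,  0.055 ]), array([ 0.584 , -0.1821,  0.055 ])] foot [array([ 0.4829, -0.2089,  0.008 ]), array([ 0.503 , -0.1211,  0.008 ]), array([ 0.632 , -0.1451,  0.008 ]), array([ 0.6134, -0.2306,  0.008 ])]
scene bed top [array([0.5647, 0.1557, 0.067 ]), array([0.5526, 0.2346, 0.067 ]), array([0.6773, 0.2546, 0.067 ]), array([0.6893, 0.1671, 0.067 ])]
dish [ 0.38905299 -0.00574429  0.02      ]
vial [0.60340095 0.00230878 0.02      ]
```

```bash
cat >> h.py <<'E'
from scipy.spatial.transform import Rotation as Ro
def state():
    from cell import observe
    s=observe();return s,np.array(s["tool_pos"]),Ro.from_euler("xyz",s["tool_rot"]).as_matrix()
def Rdown(zaxis_yaw):
    # tool x down, tool z horizontal at given yaw
    x=np.array([0,0,-1.]);z=np.array([np.cos(zaxis_yaw),np.sin(zaxis_yaw),0]);return np.column_stack([x,np.cross(z,x),z])
def go(p0,R0,p,R):
    rv=np.degrees(Ro.from_matrix(R0.T@R).as_rotvec());d=R0.T@(np.array(p)-p0)*100
    print("turn",np.round(rv,2),"shift cm",np.round(d,2))
E
python3 - <<'E'
from h import *
s,p,R=state();print(np.round(R,3),p)
for y in (0.13+np.pi/2,0.13-np.pi/2): go(p,R,[0.53,0.19,0.26],Rdown(y))
E
```

```text
[[-0.    -0.955  0.296]
 [-0.001  0.296  0.955]
 [-1.     0.    -0.001]] [0.15545841 0.50127657 0.22641511]
turn [-2.468e+01 -4.000e-02 -1.000e-02] shift cm [ -3.35 -45.   -18.63]
turn [ 1.5532e+02 -2.0000e-02  5.0000e-02] shift cm [ -3.35 -45.   -18.63]
```

Call:
{"method": "jog_arm", "body": {"plan": [-5,0,0,-3.4,-4,-1.6,-1,-24.7,0,0,-3.4,-45,-18.6,-1,-24.7,0,0,-3.4,-45,-18.6,-1,-24.7,0,0,-3.4,-45,-18.6,-1,-24.7,0,0,-3.4,-45,-18.6,-1,-24.7,0,0,-3.4,-45,-18.6,-1,-24.7,0,0,-3.4,-45,-18.6,-1,-24.7,0,0,-3.4,-45,-18.6,-1,-24.7,0,0,-3.4,-45,-18.6,-1,-24.7,0,0,-3.4,-45,-18.6,-1]}}

```text
time: 1.25
tool_pos: [0.5239, 0.1952, 0.2607]
tool_rot: [-0.345, 1.571, 1.356]
contact_force: [0.8, 0.8, 0.2]
opening: 0.0163
```

```bash
python3 - <<'E'
from h import *
from cell import cams
s,p,R=state();print(s["time"],np.round(R,3),p,s["qpos"],s["contact_force"])
c=cams.read_camera("wrist");cv2.imwrite("pics/w1.png",c["image"][:,:,::-1]);print(np.round(c["T"],3))
go(p,R,[0.53,0.19,0.26],Rdown(0.13+np.pi/2))
E
```

```text
1.25 [[ 0.    -0.992 -0.13 ]
 [ 0.    -0.13   0.992]
 [-1.    -0.     0.   ]] [0.52392158 0.19517027 0.260666  ] [ 2.19380486e-01  3.82021651e-01  1.36919685e+00  2.36751941e-04
  1.39026623e+00 -1.48156864e+00] [0.81522947 0.78660199 0.2210418 ]
[[-0.13   0.953  0.274  0.449]
 [ 0.992  0.125  0.036  0.186]
 [ 0.     0.277 -0.961  0.42 ]
 [ 0.     0.     0.     1.   ]]
turn [0.01 0.01 0.  ] shift cm [ 0.07 -0.54 -0.59]
```

View pics/w1.png

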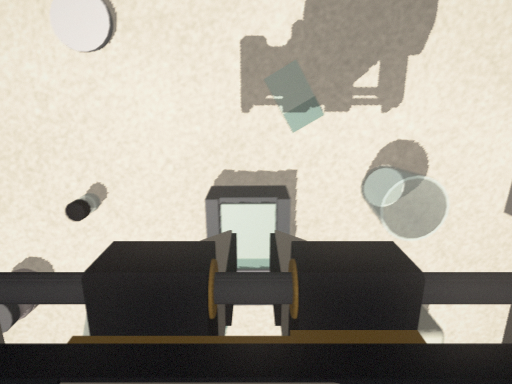

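Call:
{"method": "jog_arm", "body": {"plan": [0,0,0,0,-5,0,-1,0,0,0,0,-10.5,-0.4,-1,0,0,0,0,-10.5,-0.4,-1,0,0,0,0,-10.5,-0.4,-1,0,0,0,0,-10.5,-0.4,-1]}}

```text
time: 1.8
tool_pos: [0.6263, 0.2068, 0.2607]
tool_rot: [1.388, 1.57, 3.09]
contact_force: [0.1, -0.6, 0.0]
opening: 0.0003
```

```bash
python3 - <<'E'
from h import *
from cell import cams
s,p,R=state();print(s["time"],np.round(R,3),p,s["contact_force"])
c=cams.read_camera("wrist");cv2.imwrite("pics/w2.png",c["image"][:,:,::-1]);print(np.round(c["T"],3))
import pickle;pickle.dump(c,open("w2.pkl","wb"))
E
```

```text
1.8 [[-0.001 -0.991 -0.13 ]
 [ 0.    -0.13   0.991]
 [-1.     0.001  0.   ]] [0.62626787 0.20678055 0.26067151] [ 0.13324748 -0.64940764  0.03114927]
[[-0.131  0.953  0.273  0.552]
 [ 0.991  0.125  0.036  0.197]
 [ 0.     0.276 -0.961  0.42 ]
 [ 0.     0.     0.     1.   ]]
```

View pics/w2.png

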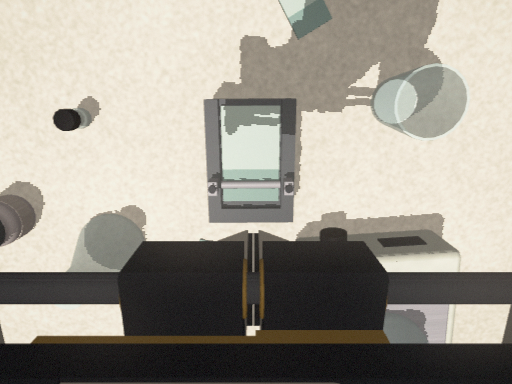

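```bash
python3 - <<'E'
import cv2
a=cv2.imread("pics/w2.png")[90:230,195:310]
cv2.imwrite("pics/w2z.png",cv2.resize(a,None,fx=4,fy=4,interpolation=cv2.INTER_CUBIC))
E
```

```text
(no output)
```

View pics/w2z.png

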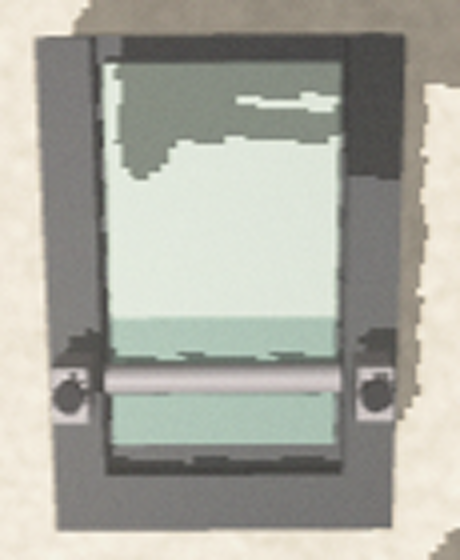

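```bash
python3 - <<'E'
from h import *
import pickle
c=pickle.load(open("w2.pkl","rb"))
q=lambda x,y,z:onz(c,195+x/4-.4,90+y/4-.4,z)
b=np.array([q(*k,.067) for k in [(37,38),(405,36),(391,527),(58,529)]])
p=np.array([q(*k,.0635) for k in [(108,62),(338,62),(335,444),(111,444)]])
for n,a in(("bed",b),("plate",p)):
    m=a.mean(0);d=(a[2]+a[3]-a[0]-a[1])/2;e=(a[1]+a[2]-a[0]-a[3])/2
    print(n,np.round(a[:,:2],4).tolist(),m,"L",np.linalg.norm(d),"W",np.linalg.norm(e),"yaw",np.arctan2(d[1],d[0]),np.arctan2(-e[0],e[1]))
E
```

```text
bed [[0.5609, 0.1495], [0.5485, 0.2398], [0.6768, 0.2573], [0.6892, 0.167]] [0.61884694 0.20341746 0.067     ] L 0.12948584535182836 W 0.09117788851649945 yaw 0.13591080195418118 0.13671837137807258
plate [[0.5644, 0.1672], [0.5569, 0.2246], [0.6563, 0.239], [0.6642, 0.1787]] [0.61046589 0.20235847 0.0635    ] L 0.10042931006694829 W 0.05933782046491024 yaw 0.12891949619189147 0.13090681205915586
```

```bash
python3 - <<'E'
from h import *
s,p,R=state();print(p,s["contact_force"],np.cross([1,0,0],[0,1,0]))
go(p,R,[0.6148,0.2029,0.072],Rdown(0.136+np.pi/2))
E
```

```text
[0.62609324 0.2068448  0.26131118] [-0.40088146  0.18385927  0.04122578] [0 0 1]
turn [-0.29  0.01  0.  ] shift cm [18.93  1.17 -0.25]
```

Call:
{"method": "jog_arm", "body": {"plan": [-0.3,0,0,4,1.17,-0.25,-1,-0.3,0,0,8,1.17,-0.25,-1,-0.3,0,0,12,1.17,-0.25,-1,-0.3,0,0,15,1.17,-0.25,-1,-0.3,0,0,17,1.17,-0.25,-1,-0.3,0,0,18.5,1.17,-0.25,-1,-0.3,0,0,18.9,1.17,-0.25,-1,-0.3,0,0,18.9,1.17,-0.25,-1,-0.3,0,0,18.9,1.17,-0.25,-1]}}

```text
time: 2.75
tool_pos: [0.6164, 0.2028, 0.0734]
tool_rot: [-1.476, 1.568, 0.23]
contact_force: [-0.0, 0.2, 0.0]
opening: 0.0004
```

```bash
python3 - <<'E'
from h import *
from cell import cams
s,p,R=state();print(s["time"],p,s["contact_force"])
go(p,R,[0.6148,0.2029,0.072],Rdown(0.136+np.pi/2))
c=cams.read_camera("wrist");cv2.imwrite("pics/w3.png",c["image"][:,:,::-1])
E
```

```text
2.75 [0.61639172 0.20279586 0.07343075] [-0.02504146  0.16100571  0.04758103]
turn [-0.01  0.01  0.14] shift cm [0.14 0.16 0.03]
```

View pics/w3.png

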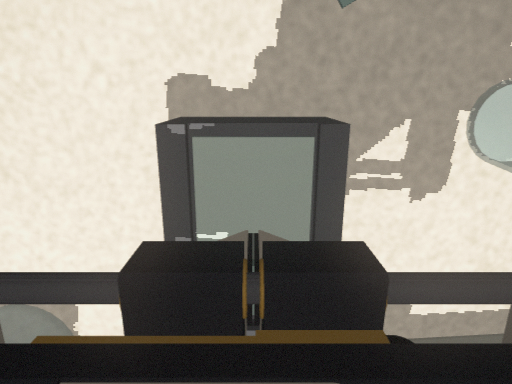

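Call:
{"method": "jog_arm", "body": {"plan": [0,0,0,0.3,0.15,0,-1,0,0,0,0.6,0.15,0,-1,0,0,0,0.6,0.15,0,-1,0,0,0,0.6,0.15,0,-1]}}

```text
time: 3.2
tool_pos: [0.6145, 0.2023, 0.0655]
tool_rot: [1.239, 1.571, 2.946]
contact_force: [-0.4, 0.3, -0.3]
opening: 0.0003
```

Call:
{"method": "jog_arm", "body": {"plan": [0,0,0,0.1,0,0,-1,0,0,0,0.1,0,0,-1]}}

```text
time: 3.4
tool_pos: [0.6145, 0.2023, 0.0645]
tool_rot: [1.015, 1.571, 2.722]
contact_force: [-1.1, -0.5, -0.5]
opening: 0.0003
```

Call:
{"method": "jog_arm", "body": {"plan": [0,0,0,0.07,0,0,-1,0,0,0,0.07,0,0,-1]}}

```text
time: 3.6
tool_pos: [0.6145, 0.2023, 0.0639]
tool_rot: [0.704, 1.571, 2.41]
contact_force: [0.3, 0.3, 1.3]
opening: 0.0003
```

Call:
{"method": "jog_arm", "body": {"plan": [0,0,0,0.05,0,0,-1,0,0,0,0.05,0,0,-1]}}

```text
time: 3.8
tool_pos: [0.6146, 0.2023, 0.0638]
tool_rot: [-1.335, 1.57, 0.371]
contact_force: [-1.7, -0.4, 3.5]
opening: 0.0006
```

Call:
{"method": "jog_arm", "body": {"plan": [0,0,0,0.05,0,0,-1,0,0,0,0.05,0,0,-1]}}

```text
time: 4.0
tool_pos: [0.6146, 0.2023, 0.0638]
tool_rot: [-1.55, 1.57, 0.157]
contact_force: [-1.3, -0.9, 6.4]
opening: 0.0003
```

Call:
{"method": "jog_arm", "body": {"plan": [0,0,0,0.05,0,0,-1,0,0,0,0.05,0,0,-1]}}

```text
time: 4.2
tool_pos: [0.6146, 0.2023, 0.0638]
tool_rot: [-1.509, 1.57, 0.198]
contact_force: [-4.0, -1.2, 9.6]
opening: 0.0004
```

Call:
{"method": "jog_arm", "body": {"plan": [0,0,0,0.02,0.1,0,-1,0,0,0,0.02,0.3,0,-1,0,0,0,0.02,0.5,0,-1,0,0,0,0.02,0.5,0,-1]}}

```text
time: 4.6
tool_pos: [0.6115, 0.2019, 0.0638]
tool_rot: [-1.502, 1.565, 0.204]
contact_force: [3.5, 0.5, 5.6]
opening: 0.0004
```

```bash
python3 - <<'E'
from h import *
from cell import cams
for i in range(3):
    c=cams.read_camera("wrist")
    s,p,R=state();print(s["time"],p,s["contact_force"],np.round(R,3)[:,1])
cv2.imwrite("pics/w4.png",cv2.resize(c["image"][100:260,140:360,::-1],None,fx=3,fy=3))
E
```

```text
4.65 [0.61151536 0.20194519 0.06379203] [4.12155989 0.31938654 6.39070524] [-0.991 -0.135 -0.005]
4.7 [0.61155449 0.20192723 0.06381791] [3.43541274 1.11972788 6.95459391] [-0.991 -0.135 -0.005]
4.75 [0.61152957 0.20193883 0.06380162] [3.32288233 0.38760096 6.22305673] [-0.991 -0.135 -0.005]
```

View pics/w4.png

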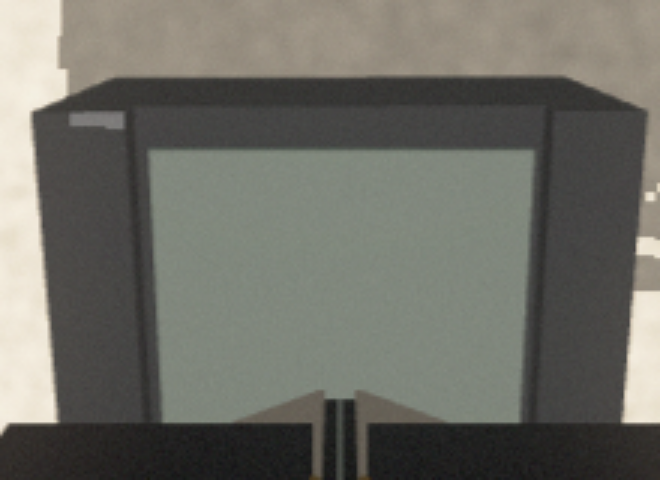

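Call:
{"method": "jog_arm", "body": {"plan": [0,0,0,0.07,0,0,-1,0,0,0,0.07,0,0,-1]}}

```text
time: 4.95
tool_pos: [0.6116, 0.2019, 0.0638]
tool_rot: [-1.515, 1.565, 0.192]
contact_force: [3.0, -0.2, 10.0]
opening: 0.0002
```

Call:
{"method": "jog_arm", "body": {"plan": [0,0,0,0,0.2,0,-1,0,0,0,0,0.4,0,-1,0,0,0,0,0.6,0,-1]}}

```text
time: 5.25
tool_pos: [0.6066, 0.2012, 0.0638]
tool_rot: [-1.511, 1.563, 0.195]
contact_force: [4.8, 1.0, 8.2]
opening: 0.0003
```

Call:
{"method": "jog_arm", "body": {"plan": [0,0,0,0.03,0.2,0,-1,0,0,0,0.04,0.4,0,-1,0,0,0,0.04,0.6,0,-1,0,0,0,0.04,0.8,0,-1]}}

```text
time: 5.65
tool_pos: [0.5991, 0.2003, 0.0637]
tool_rot: [-1.508, 1.562, 0.198]
contact_force: [6.0, 1.2, 10.5]
opening: 0.0007
```

```bash
python3 - <<'E'
from h import *
from cell import cams
c=cams.read_camera("wrist")
s,p,R=state();print(s["time"],p,s["contact_force"],np.round(R,3)[:,1])
cv2.imwrite("pics/w5.png",cv2.resize(c["image"][100:260,140:360,::-1],None,fx=3,fy=3))
E
```

```text
5.7 [0.59879531 0.20020386 0.06376626] [4.91763517 0.41808206 9.79507456] [-0.991 -0.135 -0.009]
```

View pics/w5.png

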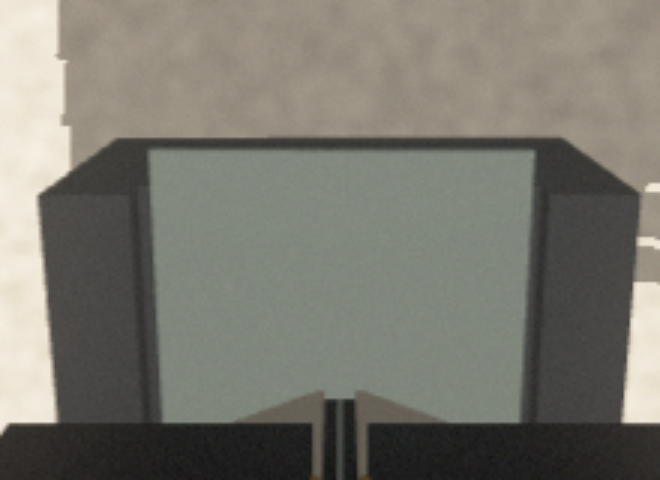

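Call:
{"method": "jog_arm", "body": {"plan": [0,0,0,0.01,0.25,0,-1,0,0,0,0.01,0.5,0,-1,0,0,0,0.01,0.75,0,-1,0,0,0,0.01,1,0,-1]}}

```text
time: 6.1
tool_pos: [0.5887, 0.1988, 0.0637]
tool_rot: [-1.504, 1.563, 0.202]
contact_force: [2.3, 0.2, 12.7]
opening: 0.0005
```

Call:
{"method": "jog_arm", "body": {"plan": [0,0,0,0.01,0.2,0,-1,0,0,0,0.01,0.4,0,-1,0,0,0,0.01,0.6,0,-1,0,0,0,0.01,0.6,0,-1]}}

```text
time: 6.5
tool_pos: [0.5824, 0.1981, 0.0637]
tool_rot: [-1.497, 1.563, 0.209]
contact_force: [2.7, 0.7, 13.3]
opening: 0.0002
```

Call:
{"method": "jog_arm", "body": {"plan": [0,0,0,-0.05,0.2,0,-1,0,0,0,-0.05,0.4,0,-1,0,0,0,-0.05,0.6,0,-1,0,0,0,-0.05,0.8,0,-1,0,0,0,-0.05,0.8,0,-1]}}

```text
time: 7.0
tool_pos: [0.574, 0.1969, 0.0637]
tool_rot: [-1.5, 1.565, 0.206]
contact_force: [2.6, 0.1, 12.4]
opening: 0.0005
```

```bash
python3 - <<'E'
from h import *
from cell import cams
c=cams.read_camera("wrist")
s,p,R=state();print(s["time"],p,s["contact_force"],np.round(R,3)[:,1])
cv2.imwrite("pics/w6.png",c["image"][:,:,::-1])
import pickle;pickle.dump(c,open("w6.pkl","wb"))
E
```

```text
7.05 [0.57403656 0.19691598 0.06375503] [ 1.96003551 -0.16392823 11.79322093] [-0.991 -0.135 -0.006]
```

View pics/w6.png

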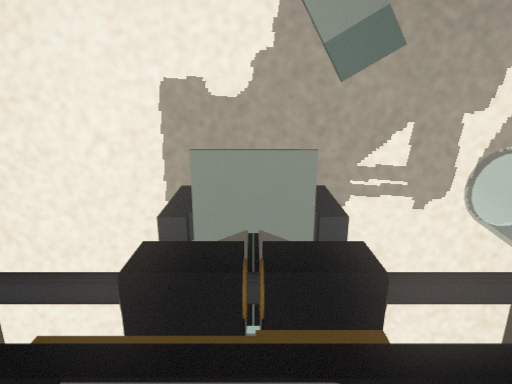

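```bash
cat >> h.py <<'E'
BED=np.array([0.6188,0.2034]);BY=0.136
def bed(p):
    d=np.array(p[:2])-BED;c,s=np.cos(BY),np.sin(BY);return np.round([d[0]*c+d[1]*s,-d[0]*s+d[1]*c],4)
E
python3 - <<'E'
from h import *
import pickle
c=pickle.load(open("w6.pkl","rb"))
a=[onz(c,u,149,.0635) for u in (191,317)]
print([bed(x) for x in a])
print([bed(onz(c,u,186.5,.067)) for u in (178,330)], bed(state()[1]))
E
```

```text
[array([-0.0967, -0.0288]), array([-0.0967,  0.0298])]
[array([-0.0796, -0.0352]), array([-0.0796,  0.0361])] [-0.0452 -0.0004]
```

```bash
python3 - <<'E'
from h import *
import pickle
c=pickle.load(open("w6.pkl","rb"))
cv2.imwrite("pics/w6z.png",cv2.resize(c["image"][140:250,140:360,::-1],None,fx=3.5,fy=3.5,interpolation=cv2.INTER_CUBIC))
for v in (205,208,211,214): print(v,bed(onz(c,180,v,.067)))
E
```

```text
205 [-0.0705 -0.0348]
208 [-0.0689 -0.0349]
211 [-0.0674 -0.035 ]
214 [-0.0659 -0.0351]
```

View pics/w6z.png

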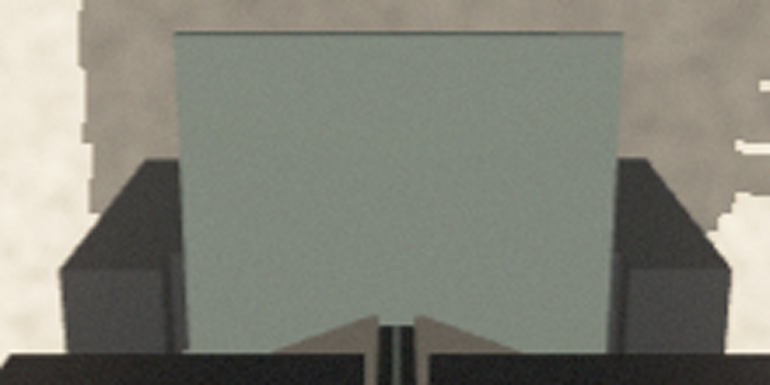

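Call:
{"method": "jog_arm", "body": {"plan": [0,0,0,-0.03,0.15,0,-1,0,0,0,-0.05,0.35,0,-1,0,0,0,-0.05,0.35,0,-1,0,0,0,-0.12,0.33,0,-1,0,0,0,-0.2,0.31,0,-1,0,0,0,-0.3,0.3,0,-1,0,0,0,-0.6,0.3,0,-1]}}

```text
time: 7.75
tool_pos: [0.568, 0.1959, 0.0666]
tool_rot: [1.609, 1.568, -2.967]
contact_force: [-0.0, 0.9, 0.1]
opening: 0.0001
```

```bash
python3 - <<'E'
from h import *
s,p,R=state();print(s["time"],p,s["contact_force"],bed(p))
# next: up and back so that camera sees plate: TCP over grasp point, high
ux=np.array([np.cos(BY),np.sin(BY)])
g=BED+ux*(-0.080)
print(g);go(p,R,[*g,0.15],Rdown(BY+np.pi/2))
E
```

```text
7.75 [0.56799189 0.19591932 0.06663977] [-0.04492277  0.94715505  0.1120129 ] [-0.0514 -0.0005]
[0.5395387  0.19255351]
turn [-0.02 -0.01 -0.14] shift cm [-8.33  2.89  0.05]
```

Call:
{"method": "jog_arm", "body": {"plan": [0,0,0,-4,0,0,-1,0,0,0,-8,0,0,-1,0,0,0,-12,-3,0,-1,0,0,0,-12,-3,0,-1,0,0,0,-12,-3,0,-1]}}

```text
time: 8.25
tool_pos: [0.5989, 0.2001, 0.1877]
tool_rot: [-1.348, 1.57, 0.358]
contact_force: [0.6, 0.1, 0.0]
opening: 0.0002
```

```bash
python3 - <<'E'
from h import *
from cell import cams
c=cams.read_camera("wrist")
s,p,R=state();print(s["time"],p,s["contact_force"])
cv2.imwrite("pics/w7.png",c["image"][:,:,::-1])
cv2.imwrite("pics/w7z.png",cv2.resize(c["image"][20:240,180:330,::-1],None,fx=2.7,fy=2.7,interpolation=cv2.INTER_CUBIC))
import pickle;pickle.dump(c,open("w7.pkl","wb"))
E
```

```text
8.3 [0.59767512 0.19995191 0.18622501] [ 0.69995331  0.35303712 -0.64264427]
```

View pics/w7z.png

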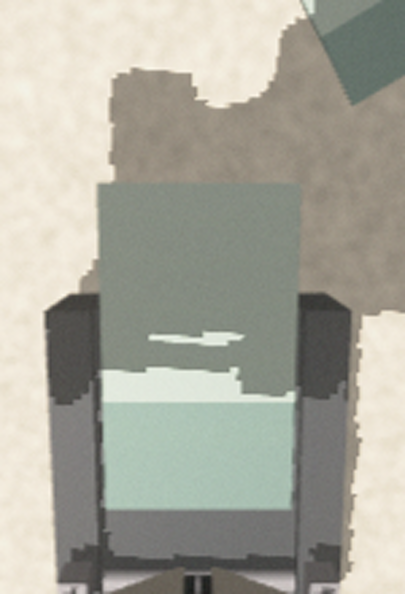

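```bash
python3 - <<'E'
from h import *
import pickle
c=pickle.load(open("w7.pkl","rb"))
q=lambda x,y,z:onz(c,180+x/2.7-.3,20+y/2.7-.3,z)
print("plate",[bed(q(*k,.0635)) for k in [(98,183),(301,183),(292,510),(103,510)]])
print("bed edge",[bed(q(*k,.067)) for k in [(46,312),(350,312)]])
s,p,R=state()
g=BED+np.array([np.cos(BY),np.sin(BY)])*(-0.080)
go(p,R,[*g,0.12],Rdown(BY+np.pi/2))
E
```

```text
plate [array([-0.1017, -0.0293]), array([-0.1016,  0.03  ]), array([-0.001 ,  0.0302]), array([-0.0011, -0.0307])]
bed edge [array([-0.0647, -0.0456]), array([-0.0647,  0.0455])]
turn [-0.03 -0.   -0.15] shift cm [6.64 5.84 0.05]
```

Call:
{"method": "jog_arm", "body": {"plan": [0,0,0.15,0,3,0,1,0,0,0.15,3,5.75,0,1,0,0,0.15,5,5.75,0,1,0,0,0.15,5,5.75,0,1,0,0,0.15,5,5.75,0,1,0,0,0.15,5,5.75,0,1,0,0,0.15,5,5.75,0,1], "newtons": 25}}

```text
time: 9.0
tool_pos: [0.5425, 0.1925, 0.1383]
tool_rot: [1.403, 1.57, 3.109]
contact_force: [0.5, -0.2, -0.6]
opening: 0.0515
```

```bash
python3 - <<'E'
from h import *
from cell import cams
c=cams.read_camera("wrist");cv2.imwrite("pics/w8.png",c["image"][:,:,::-1])
s,p,R=state();print(s["time"],p,s["opening"],bed(p))
g=BED+np.array([np.cos(BY),np.sin(BY)])*(-0.079)
go(p,R,[*g,0.045],Rdown(BY+np.pi/2))
E
```

```text
9.05 [0.54236441 0.19245623 0.138195  ] 0.05602679218935153 [-0.0772 -0.0005]
turn [-0.03  0.01 -0.06] shift cm [9.32 0.17 0.05]
```

View pics/w8.png

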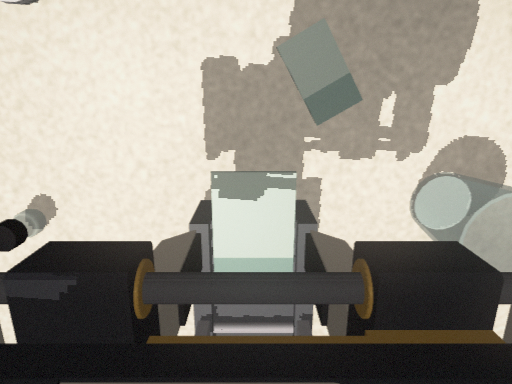

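Call:
{"method": "jog_arm", "body": {"plan": [0,0,0,1,0.17,0.05,1,0,0,0,2,0.17,0.05,1,0,0,0,3,0.17,0.05,1,0,0,0,3,0.17,0.05,1,0,0,0,3,0.17,0.05,1]}}

```text
time: 9.55
tool_pos: [0.5397, 0.1925, 0.1069]
tool_rot: [1.576, 1.567, -3.0]
contact_force: [-0.2, 0.1, 0.4]
opening: 0.0911
```

Call:
{"method": "jog_arm", "body": {"plan": [0,0,0,2,0,0,1,0,0,0,4,0,0,1,0,0,0,5.5,0,0,1,0,0,0,6.2,0,0,1,0,0,0,6.2,0,0,1,0,0,0,6.2,0,0,1]}}

```text
time: 10.15
tool_pos: [0.5403, 0.1927, 0.0462]
tool_rot: [1.446, 1.569, -3.131]
contact_force: [-0.7, -0.0, 0.9]
opening: 0.0922
```

```bash
python3 - <<'E'
from h import *
from cell import cams
s,p,R=state();print(s["time"],p,s["opening"],bed(p),s["contact_force"])
c=cams.read_camera("wrist");cv2.imwrite("pics/w9.png",c["image"][:,:,::-1])
g=BED+np.array([np.cos(BY),np.sin(BY)])*(-0.079)
go(p,R,[*g,0.045],Rdown(BY+np.pi/2))
E
```

```text
10.15 [0.54025237 0.19272031 0.0461865 ] 0.0921554848602674 [-0.0793  0.0001] [-0.69162264 -0.00689844  0.9322447 ]
turn [-0.03  0.01 -0.08] shift cm [ 0.12 -0.03 -0.01]
```

View pics/w9.png

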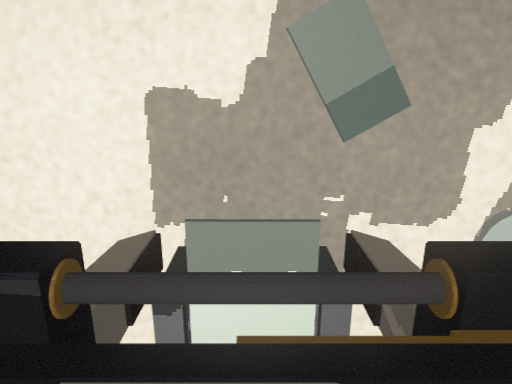

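Call:
{"method": "jog_arm", "body": {"plan": [0,0,0,0.1,0,0,-1,0,0,0,0.1,0,0,-1,0,0,0,0.1,0,0,-1,0,0,0,0.1,0,0,-1,0,0,0,0.1,0,0,-1,0,0,0,0.1,0,0,-1,0,0,0,0.1,0,0,-1], "newtons": 25}}

```text
time: 10.9
tool_pos: [0.5398, 0.1926, 0.0446]
tool_rot: [1.525, 1.568, -3.052]
contact_force: [-0.0, -0.0, 0.4]
opening: 0.059
```

Call:
{"method": "jog_arm", "body": {"plan": [0,0,0,-0.2,0,0,-1,0,0,0,-0.4,0,0,-1,0,0,0,-0.7,0,0,-1,0,0,0,-1,0,0,-1,0,0,0,-1,0,0,-1]}}

```text
time: 11.4
tool_pos: [0.5401, 0.1927, 0.0551]
tool_rot: [1.455, 1.569, -3.122]
contact_force: [0.0, 0.0, -0.7]
opening: 0.059
```

```bash
python3 - <<'E'
from h import *
from cell import cams
s,p,R=state();print(s["time"],p,s["opening"],bed(p),s["contact_force"],s["torque"])
c=cams.read_camera("wrist");cv2.imwrite("pics/w10.png",c["image"][:,:,::-1])
c=cams.read_camera("scene");cv2.imwrite("pics/s10.png",cv2.resize(c["image"][130:250,280:440,::-1],None,fx=4,fy=4,interpolation=cv2.INTER_CUBIC))
E
```

```text
11.4 [0.54006346 0.19269499 0.05506369] 0.05902558944127962 [-0.0795  0.0001] [ 2.80986053e-04  3.75556889e-03 -6.60583594e-01] [ 0.03626531  0.03426351 -0.03658391]
```

View pics/w10.png

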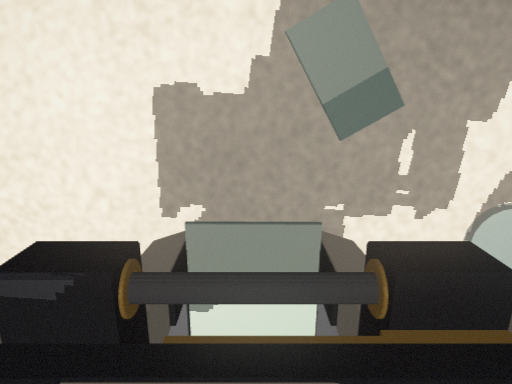

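View pics/s10.png

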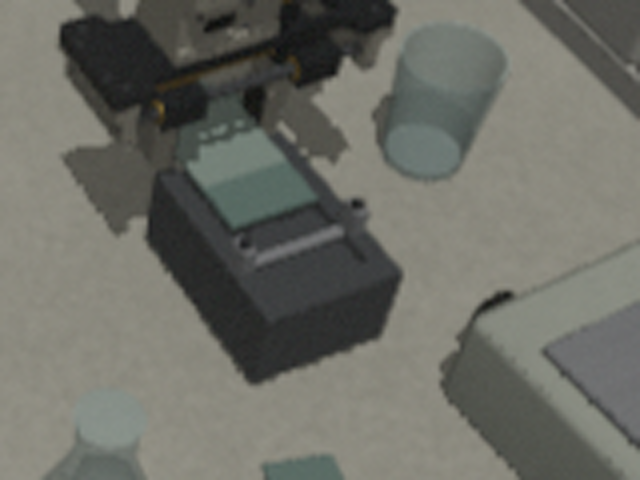

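Call:
{"method": "jog_arm", "body": {"plan": [0,0,0,-1,0,0,-1,0,0,0,-3,0,0,-1,0,0,0,-5,0,0,-1,0,0,0,-7,0,0,-1,0,0,0,-9,0,0,-1,0,0,0,-11,0,0,-1,0,0,0,-13,0,0,-1,0,0,0,-14.5,0,0,-1,0,0,0,-14.5,0,0,-1]}}

```text
time: 12.4
tool_pos: [0.5412, 0.1929, 0.2023]
tool_rot: [-1.394, 1.568, 0.313]
contact_force: [-0.1, -0.2, -0.7]
opening: 0.0587
```

```bash
python3 - <<'E'
from h import *
from cell import cams
s,p,R=state();print(s["time"],p,s["opening"],s["contact_force"],s["torque"])
c=cams.read_camera("wrist");cv2.imwrite("pics/w11.png",c["image"][:,:,::-1])
c=cams.read_camera("scene");cv2.imwrite("pics/s11.png",cv2.resize(c["image"][80:230,260:460,::-1],None,fx=4,fy=4,interpolation=cv2.INTER_CUBIC))
go(p,R,[.655,-.193,.2],Rdown(-.184+np.pi/2))
E
```

```text
12.4 [0.54120964 0.19292249 0.20231012] 0.05867091379278468 [-0.13486447 -0.23808382 -0.70819602] [ 0.05307654 -0.02029783 -0.02011556]
turn [18.31  0.05  0.14] shift cm [  0.23  -6.06 -39.78]
```

View pics/s11.png

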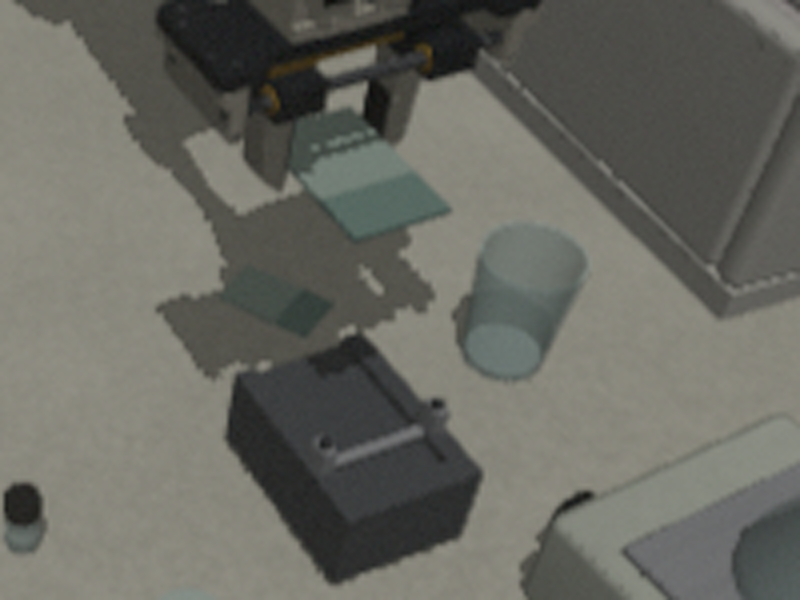

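Call:
{"method": "jog_arm", "body": {"plan": [1,0,0,0,0,-1.5,-1,3,0,0,0,-1,-5,-1,5,0,0,0,-2,-9.5,-1,8,0,0,0,-3,-14,-1,10,0,0,0,-4,-18.5,-1,12,0,0,0,-5,-23,-1,14,0,0,0,-5.5,-27.5,-1,16,0,0,0,-6,-32,-1,18,0,0,0,-6,-36,-1,18.3,0,0,0,-6,-38,-1]}}

```text
time: 13.5
tool_pos: [0.6499, -0.1804, 0.1975]
tool_rot: [1.85, 1.566, -3.051]
contact_force: [-0.9, 0.6, -0.4]
opening: 0.0587
```

Call:
{"method": "jog_arm", "body": {"plan": [0,0,0,0,0,-1,-1,0,0,0,0,0,-1.5,-1,0,0,0,0,0,-1.5,-1,0,0,0,0,0,-1.5,-1]}}

```text
time: 13.9
tool_pos: [0.6481, -0.189, 0.1995]
tool_rot: [1.698, 1.568, 3.087]
contact_force: [0.0, -0.2, -0.3]
opening: 0.0595
```

```bash
python3 - <<'E'
from h import *
from cell import cams
s,p,R=state();print(s["time"],p,s["opening"],s["contact_force"],np.round(R,3))
c=cams.read_camera("wrist");cv2.imwrite("pics/w12.png",c["image"][:,:,::-1])
import pickle;pickle.dump(c,open("w12.pkl","wb"))
cv2.imwrite("pics/w12.png",c["image"][:,:,::-1])
E
```

```text
13.9 [ 0.64812818 -0.18895329  0.19954996] 0.059464615701702736 [ 0.01986119 -0.21865304 -0.30550119] [[-0.003 -0.983  0.181]
 [ 0.     0.181  0.983]
 [-1.     0.003 -0.   ]]
```

View pics/w12.png

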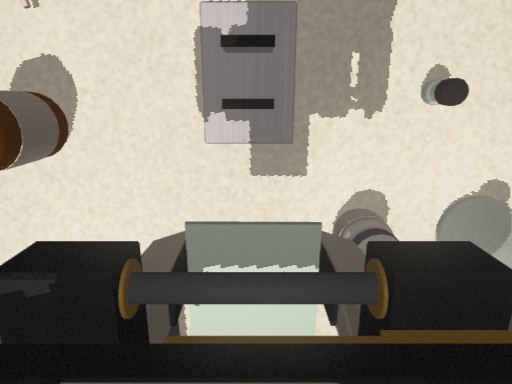

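```bash
python3 - <<'E'
from h import *
import pickle
c=pickle.load(open("w12.pkl","rb"));g=cv2.cvtColor(c["image"],cv2.COLOR_RGB2GRAY)
m=(g<50).astype(np.uint8);m[:, :205]=0;m[:,295:]=0;m[140:]=0
n,l,st,ce=cv2.connectedComponentsWithStats(m)
W=[]
for i in range(1,n):
    if st[i,4]>100:
        print(st[i],ce[i]);W.append(onz(c,*ce[i],.055))
        r=cv2.minAreaRect(np.argwhere(l==i)[:,::-1].astype(np.float32));print(r)
        x,y,w,h=st[i,:4];print([np.round(onz(c,a,b,.055),4) for a,b in [(x-.5,y+h/2),(x+w-.5,y+h/2)]])
W=np.array(W);d=W[0]-W[1];print(W,W.mean(0),np.linalg.norm(d),np.arctan2(d[1],d[0]))
f=[onz(c,*k,.008) for k in [(200.5,2.5),(297,2),(294,143),(205,143)]];f=np.array(f)
print(f,f.mean(0));d=f[2]+f[3]-f[0]-f[1];print(np.arctan2(d[1],d[0]),np.linalg.norm(d)/2)
s,p,R=state()
for u in (186.5,321): print("plate front in tool",R.T@(onz(c,u,222,p[2]+.019+.0015)-p))
cv2.imwrite("pics/w12z.png",cv2.resize(c["image"][0:150,190:310,::-1],None,fx=4,fy=4,interpolation=cv2.INTER_CUBIC))
E
```

```text
[221  35  54  12 641] [247.67394696  40.54290172]
((247.5, 40.5), (11.0, 53.0), 90.0)
[array([ 0.5266, -0.1934,  0.055 ]), array([ 0.5346, -0.15  ,  0.055 ])]
[223  99  51  10 507] [248.04536489 103.51873767]
((248.0, 103.5), (9.0, 50.0), 90.0)
[array([ 0.5757, -0.202 ,  0.055 ]), array([ 0.5836, -0.159 ,  0.055 ])]
[[ 0.53030672 -0.17152789  0.055     ]
 [ 0.57923635 -0.18041376  0.055     ]] [ 0.55477154 -0.17597083  0.055     ] 0.04972993988129914 2.9619454288238396
[[ 0.48401288 -0.20756489  0.008     ]
 [ 0.49962989 -0.12043236  0.008     ]
 [ 0.6267056  -0.14229435  0.008     ]
 [ 0.61028375 -0.23158995  0.008     ]] [ 0.55515803 -0.17547039  0.008     ]
-0.1791810905583646 0.12873433307913146
plate front in tool [-0.02043343  0.02309121 -0.02858356]
plate front in tool [-0.02045747  0.02309971  0.02936428]
```

View pics/w12z.png

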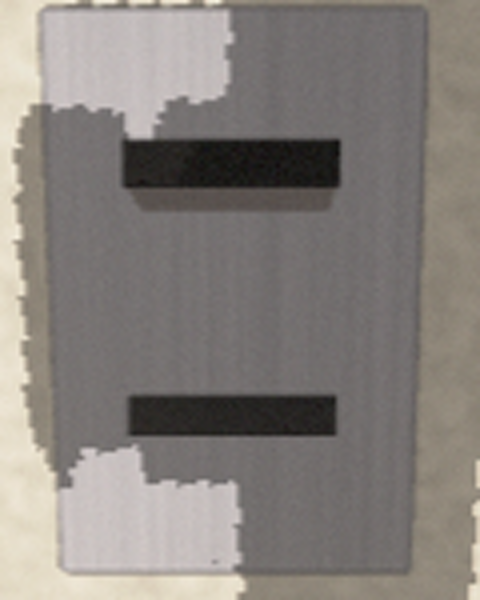

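```bash
python3 - <<'E'
from h import *
from cell import cams
c=cams.read_camera("top")
cv2.imwrite("pics/t12.png",cv2.resize(c["image"][90:270,220:440,::-1],None,fx=3.5,fy=3.5,interpolation=cv2.INTER_CUBIC))
print("bottle cap",onz(c,403,206,.16),"base",onz(c,388,219,.01))
s,p,R=state();go(p,R,[.5274,-.1706,.2],Rdown(-.180+np.pi/2))
E
```

```text
bottle cap [ 0.56354188 -0.39495797  0.16      ] base [ 0.54994882 -0.39706007  0.01      ]
turn [-0.11 -0.03 -0.13] shift cm [-1.000e-02  1.222e+01 -3.800e-01]
```

View pics/t12.png

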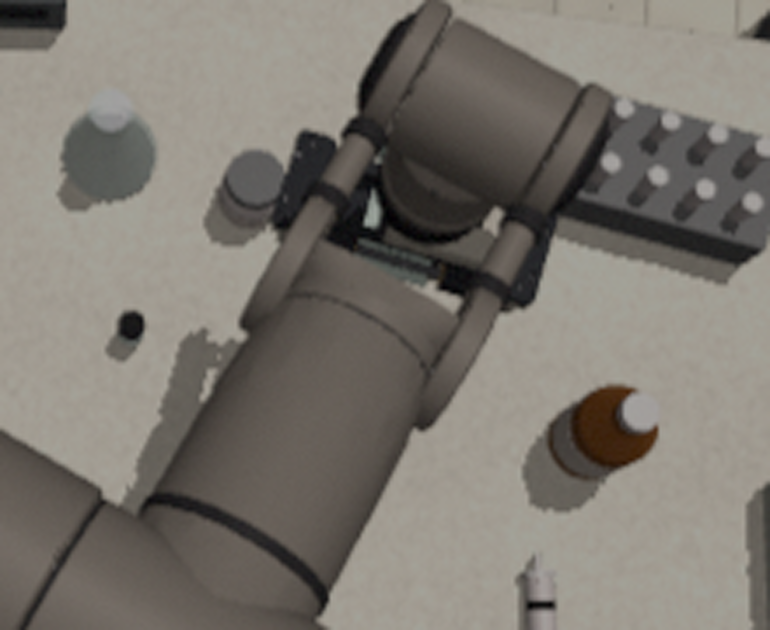

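Call:
{"method": "jog_arm", "body": {"plan": [0,0,0,0,1,0,-1,0,0,0,0,3.5,-0.1,-1,0,0,0,0,6.5,-0.2,-1,0,0,0,0,9.5,-0.3,-1,0,0,0,0,11.5,-0.38,-1,0,0,0,0,12.2,-0.38,-1,0,0,0,3,12.2,-0.38,-1,0,0,0,6,12.2,-0.38,-1,0,0,0,9,12.2,-0.38,-1,0,0,0,11,12.2,-0.38,-1]}}

```text
time: 15.0
tool_pos: [0.5273, -0.1712, 0.0877]
tool_rot: [1.639, 1.567, 3.027]
contact_force: [-0.3, -0.0, -1.4]
opening: 0.0587
```

Call:
{"method": "jog_arm", "body": {"plan": [0,0,0,1,0,0,-1,0,0,0,2,0,0,-1,0,0,0,2.5,0,0,-1,0,0,0,2.5,0,0,-1,0,0,0,2.5,0,0,-1]}}

```text
time: 15.5
tool_pos: [0.5277, -0.1722, 0.0653]
tool_rot: [2.347, 1.569, -2.549]
contact_force: [0.2, 0.8, -0.6]
opening: 0.0589
```

```bash
python3 - <<'E'
from h import *
from cell import cams
s,p,R=state();print(s["time"],p,s["opening"],s["contact_force"],s["torque"])
go(p,R,[.5274,-.1706,.0395],Rdown(-.180+np.pi/2))
c=cams.read_camera("wrist");cv2.imwrite("pics/w13.png",c["image"][:,:,::-1])
c=cams.read_camera("scene");cv2.imwrite("pics/s13.png",cv2.resize(c["image"][140:290,100:300,::-1],None,fx=4,fy=4,interpolation=cv2.INTER_CUBIC))
E
```

```text
15.5 [ 0.52769619 -0.17218163  0.06530776] 0.05894702647443011 [ 0.2232634   0.75934554 -0.59582267] [0.04221147 0.05881464 0.00320755]
turn [-0.22 -0.06 -0.06] shift cm [2.58 0.06 0.15]
```

View pics/s13.png

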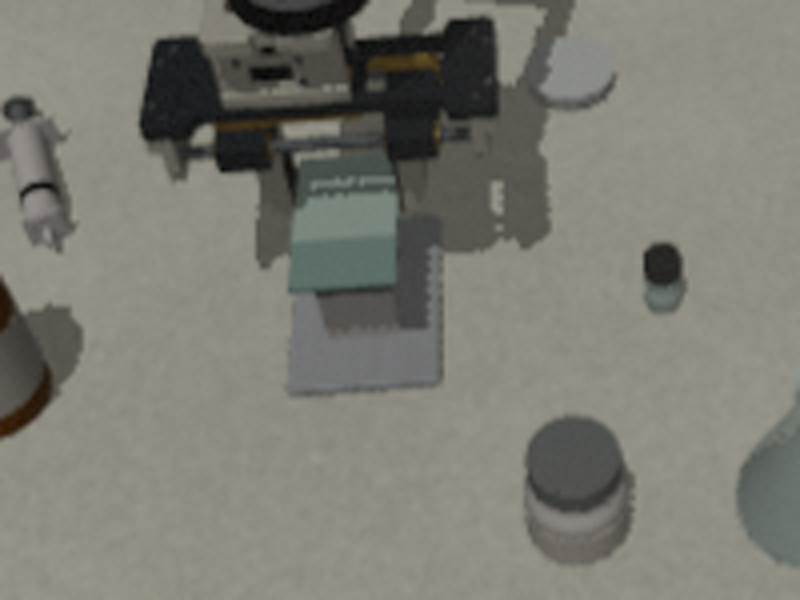

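View pics/w13.png

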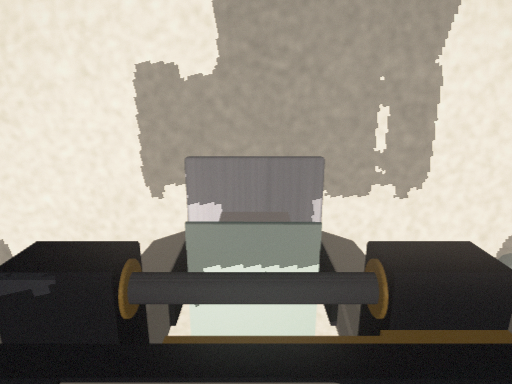

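Call:
{"method": "jog_arm", "body": {"plan": [-0.2,0,0,0.7,0.05,0.15,-1,-0.2,0,0,1.4,0.05,0.15,-1,-0.2,0,0,2,0.05,0.15,-1,-0.2,0,0,2.2,0.05,0.15,-1,-0.2,0,0,2.3,0.05,0.15,-1,-0.2,0,0,2.3,0.05,0.15,-1]}}

```text
time: 16.2
tool_pos: [0.5269, -0.1704, 0.0414]
tool_rot: [1.806, 1.568, -3.087]
contact_force: [0.1, -0.1, -0.3]
opening: 0.0588
```

Call:
{"method": "jog_arm", "body": {"plan": [0,0,0,0.05,0,0,-1,0,0,0,0.1,0,0,-1,0,0,0,0.1,0,0,-1]}}

```text
time: 16.5
tool_pos: [0.5269, -0.1704, 0.0407]
tool_rot: [1.893, 1.568, -3.0]
contact_force: [0.2, 0.0, -0.6]
opening: 0.0587
```

Call:
{"method": "jog_arm", "body": {"plan": [0,0,0,0.05,0,0,-1,0,0,0,0.1,0,0,-1,0,0,0,0.1,0,0,-1]}}

```text
time: 16.8
tool_pos: [0.5269, -0.1704, 0.0396]
tool_rot: [1.869, 1.568, -3.023]
contact_force: [-0.8, 0.6, -0.1]
opening: 0.0589
```

Call:
{"method": "jog_arm", "body": {"plan": [0,0,0,0.03,0,0,-1,0,0,0,0.05,0,0,-1,0,0,0,0.05,0,0,-1]}}

```text
time: 17.1
tool_pos: [0.5269, -0.1704, 0.0395]
tool_rot: [1.958, 1.569, -2.935]
contact_force: [-2.5, 1.1, 5.3]
opening: 0.0585
```

Call:
{"method": "jog_arm", "body": {"plan": [0,0,0,0.03,0,0,-1,0,0,0,0.05,0,0,-1,0,0,0,0.05,0,0,-1]}}

```text
time: 17.4
tool_pos: [0.527, -0.1705, 0.0395]
tool_rot: [2.045, 1.569, -2.847]
contact_force: [-2.4, 1.6, 9.6]
opening: 0.0591
```

Call:
{"method": "jog_arm", "body": {"plan": [0,0,0,-0.06,0,0,-1,0,0,0,-0.08,0,0,-1,0,0,0,-0.08,0,0,-1]}}

```text
time: 17.7
tool_pos: [0.5269, -0.1705, 0.0395]
tool_rot: [1.908, 1.568, -2.985]
contact_force: [-1.4, 0.0, 4.4]
opening: 0.0588
```

```bash
python3 - <<'E'
from h import *
from cell import cams
s,p,R=state();print(s["time"],p,s["opening"],s["contact_force"])
c=cams.read_camera("scene");cv2.imwrite("pics/s14.png",cv2.resize(c["image"][140:290,100:300,::-1],None,fx=4,fy=4,interpolation=cv2.INTER_CUBIC))
E
```

```text
17.7 [ 0.52694945 -0.17046222  0.03954673] 0.0587741640190169 [-1.39778221  0.04136369  4.4436633 ]
```

View pics/s14.png

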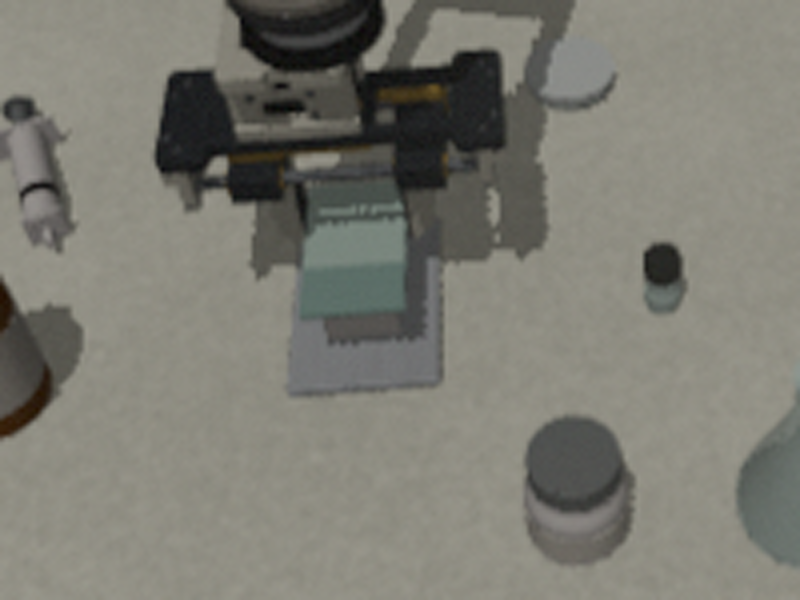

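Call:
{"method": "jog_arm", "body": {"plan": [0,0,0,-0.06,0,0,-1,0,0,0,-0.06,0,0,-1,0,0,0,-0.06,0,0,-0.2,0,0,0,-0.06,0,0,0.5,0,0,0,-0.06,0,0,1,0,0,0,-0.06,0,0,1,0,0,0,-0.06,0,0,1,0,0,0,-0.06,0,0,1]}}

```text
time: 18.55
tool_pos: [0.5269, -0.1704, 0.04]
tool_rot: [1.873, 1.568, -3.019]
contact_force: [0.4, 0.1, 0.7]
opening: 0.0906
```

```bash
python3 - <<'E'
from h import *
from cell import cams
s,p,R=state();print(s["time"],p,s["opening"],s["contact_force"])
c=cams.read_camera("scene");cv2.imwrite("pics/s15.png",cv2.resize(c["image"][140:290,100:300,::-1],None,fx=4,fy=4,interpolation=cv2.INTER_CUBIC))
c=cams.read_camera("wrist");cv2.imwrite("pics/w15.png",c["image"][:,:,::-1])
E
```

```text
18.55 [ 0.52689602 -0.17042856  0.04003728] 0.09064050710966731 [0.38660759 0.07890924 0.73304189]
```

View pics/s15.png

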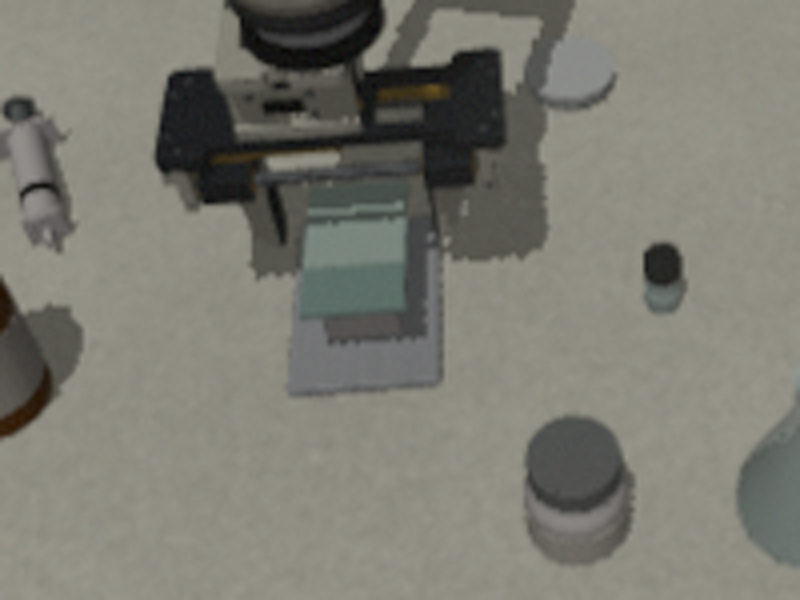

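View pics/w15.png

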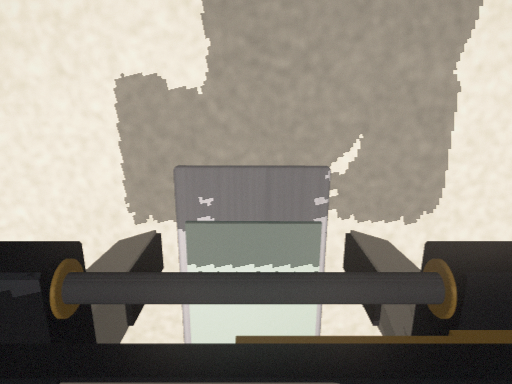

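Released cleanly; lift straight up, then forward to measure the plate.

Call:
{"method": "jog_arm", "body": {"plan": [0,0,0,-1.5,0,0,1,0,0,0,-4.5,0,0,1,0,0,0,-8.5,0,0,1,0,0,0,-13,0,0,1,0,0,0,-16,-4,0,1,0,0,0,-16,-9,0,1,0,0,0,-16,-10,0,1,0,0,0,-16,-10,0,1,0,0,0,-16,-10,0,1]}}

```text
time: 19.55
tool_pos: [0.6249, -0.1881, 0.1991]
tool_rot: [1.672, 1.567, 3.063]
contact_force: [0.5, -0.3, 0.2]
opening: 0.092
```

```bash
python3 - <<'E'
from h import *
from cell import cams
s,p,R=state();print(s["time"],p,s["opening"],s["contact_force"])
c=cams.read_camera("wrist");cv2.imwrite("pics/w16.png",c["image"][:,:,::-1])
cv2.imwrite("pics/w16z.png",cv2.resize(c["image"][0:200,180:330,::-1],None,fx=3,fy=3,interpolation=cv2.INTER_CUBIC))
import pickle;pickle.dump(c,open("w16.pkl","wb"))
E
```

```text
19.55 [ 0.62488165 -0.18807113  0.19910194] 0.09196683790977965 [ 0.52472924 -0.25188972  0.17799207]
```

View pics/w16z.png

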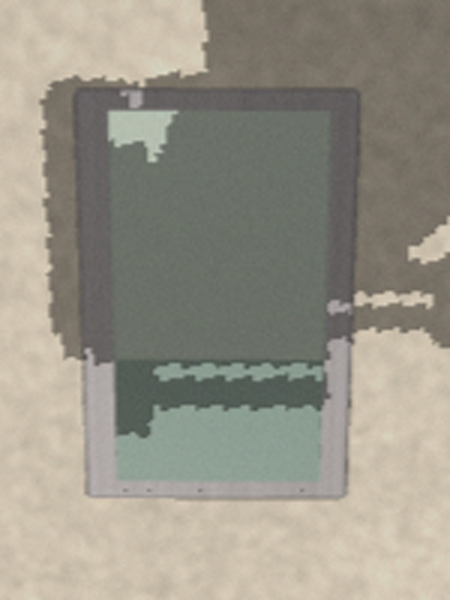

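```bash
python3 - <<'E'
from h import *
from cell import cams
import pickle
c=pickle.load(open("w16.pkl","rb"))
q=lambda x,y,z:onz(c,180+x/3-.33,y/3-.33,z)
P=np.array([q(*k,.0585) for k in [(108,110),(330,110),(322,480),(116,480)]]);F=np.array([q(*k,.008) for k in [(75,89),(359,89),(346,497),(85,497)]])
for a in (P,F):
    d=a[2]+a[3]-a[0]-a[1];print(a.mean(0),np.linalg.norm(d)/2,np.arctan2(d[1],d[0]))
for n in("scene","top"):
    k=cams.read_camera(n);cv2.imwrite(f"pics/{n}16.png",k["image"][:,:,::-1])
E
```

```text
[ 0.55423959 -0.17531667  0.0585    ] 0.10021135723831803 -0.180165719974286
[ 0.55449417 -0.17634339  0.008     ] 0.1290252865932129 -0.18471509174142317
```

View pics/scene16.png

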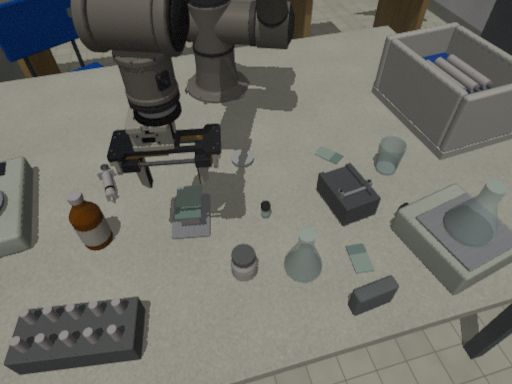

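Plate centre is within about 1 mm of the stand centre, and the length is within 0.01 rad. All bystanders sit at the same pixels as in the first picture.

```bash
python3 -c "
from cell import robot
print(robot.hand_in())"
```

```text
the job is handed in; nothing more can be done
None
```

The glass plate is now lying flat across both walls of the drying stand, released, and I handed the job in at about 20 s of the 67 s allowed.

- **Drag:** I pressed with the shut fingers and dragged the plate straight out. Readings were about 6–13 N, briefly below your 8–14 N range at the start, when the press eased to about 6 N. The wrist camera then put the overhang at about 37 mm, with the plate centre at x = -51 mm, y ≈ 0 in the bed frame.
- **Lift and placing:** I pinched the overhanging end by its sides at 25 N and lifted it clear. I then lowered it onto the stand in 0.5–1 mm steps; the highest contact reading was about 10 N, eased off before I opened the fingers.
- **Last check:** The wrist picture after release put the plate centre about 1 mm from the stand centre and its length within 0.01 rad of the stand's long axis. The gripper was well clear, at a height of 0.2 m. In the final scene picture the bystanders were, by eye, where they started.
- **Disagreements:** After the drag, one steep, partly hidden wrist view put the overhang at 32 mm where the finger travel suggested about 34 mm. I dragged about 3 mm further, and the clearer view from above gave the 37 mm. No other check failed or disagreed.

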